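Load the two valve-body castings in the test fixture and latch its guard

TASK

Two loose aluminium valve-body castings belong in the T-shaped pocket of the test fixture, the tongue of the wide one inside the notch of the narrow one: turn each the right way round and let it drop until it lies flush with the pocket's rim. Then push the sliding guard shut over them until its latch clicks, and leave the spray can, the parts dish and the wrench where they are.

Things in the scene. Friction and masses are not known exactly. Their poses are not given: they have to be found in the camera images.
- wide_center (a point): Wide casting's centre, 26 mm above its underside; z up. Aluminium plate 22 mm thick, 100 mm (x) by 62 mm (y), centred under this point, plus a tongue (x -6 to 22 mm) projecting 20 mm from its +y edge (y 31 to 51). On the plate stands the rib to grip: 16 mm thick (x), 40 mm long (y), 30 mm tall, centred here in x and y. Casting 52 mm high in all.
- wide: The wide casting, about 0.45 kg, loose on the bench left or right of the fixture, in any heading within 1.6 rad of the world axes; origin at its underside, 26 mm below wide_center, same axes.
- narrow_center (a point): Narrow casting: middle of its rib in x and y, 26 mm above its underside; z up. Aluminium plate 22 mm thick, x -40 to 40 mm, y -41 to 29 mm, with a notch (x -9 to 25 mm) cut 21 mm deep into its -y edge (y -41 to -20). On the plate stands the rib to grip: 16 mm thick (x), 34 mm long (y), 30 mm tall. Casting 52 mm high in all.
- narrow: The narrow casting, about 0.38 kg, loose on the bench on the other side of the fixture from the wide one, heading varied likewise; origin at its underside, 26 mm below narrow_center, same axes.
- fixture: Grey test fixture fixed to the bench; origin on the bench under the pocket's middle, y along the guard's opening. T-shaped pocket: floor 12 mm, rim 34 mm above the bench, 4 mm 45-degree lead-in. Wide part y -70 to -4 mm, 104 wide (x); narrow part y -4 to 70, 84 wide. Base 12 mm high, y -88 to 272. Rails at x +-80 to 90 mm along all of it, up to 70 mm high.
- seat_wide (a point): Where wide_center lies when the wide casting is home (38 mm above the bench, plate flush with the rim, rib top at 64 mm). Axes are the fixture's; the casting's x and y must point the same way as these. 2 mm play on each side.
- seat_narrow (a point): Where narrow_center lies when the narrow casting is home (38 mm above the bench), 76 mm from seat_wide along the fixture's +y; axes as there, the casting's x and y the same way. 2 mm play to the pocket walls; gap between the castings' plates 4 mm, 3 mm beside the tongue, 5 mm at its tip. Either casting may go in first.
- guard_lip (a point): Middle of the outer (+y) face of the upright push lip on the guard's trailing edge, 92 mm above the bench, axes the fixture's. Lip 110 mm long (x), 6 mm thick, 75 to 105 mm above the bench; push it to the fixture's -y. The guard is a clear plate with metal frame, 180 mm wide (x), reaching 160 mm from this face to -y, 70 to 76 mm above the bench.
- guard (a joint): Guard opening in m along the fixture's +y: 0 shut, 0.185 fully open; starts 0.160 to 0.180. Slides with about 1.5 N of friction; from about 0.017 the latch resists with up to about 7 N more; past 0.009 the latch springs back and draws it shut. A casting that is not down in the pocket blocks it.
- latch (a joint): Spring latch nose under the guard's +x edge: 0 when up (at rest), up to 0.008 m when the passing guard presses it down. Back at 0 with the guard at 0: caught.
- spray_can: Red spray can, 27 mm radius, 150 mm tall, standing on the bench; origin under its centre. To be left alone.
- parts_dish: Round steel parts dish, 45 mm radius, 30 mm high, on the bench; origin under its centre. To be left alone.
- wrench: Steel wrench 170 mm long lying on the bench along its own x axis. To be left alone.
There are look-alikes about, which are no part of the job. Leave any green or purple look-alike of the wide alone.

How it is judged:
By the outcome, as a careful person would: the job done as asked, in the order asked, and still so for the second after the job is handed in, with the robot touching nothing.
It also fails if it takes over 72 s, if anything falls off the work surface, if the arm or the gripper's body presses on something with over 40 N, if the wrist force passes 120 N, or if a joint passes its speed limit or range.

ROBOT

A 6-joint arm with a two-finger parallel gripper is mounted at the origin on the work surface. World frame = base frame: x ahead of the robot, y to its left, z up, the work surface at z = 0. Lengths are in m, angles in rad, forces in N, time in s.
With the tool pointing down it reaches from about 0.35 to 0.85 m from the base axis. Payload 8.1 kg.
Tool frame: the origin (TCP) lies midway between the tips of the shut fingers; the grasp point (between the pads) lies 19 mm behind it; z points along the fingers, y is the direction in which the jaws open and shut (so a half turn about z gives the same grasp; the last joint's range is limited). The gripper opens to 93 mm and grips with 3 to 60 N. Pads are 15 mm wide; open, the fingers measure 128 mm over their backs; the gripper's body (75 mm by 188 mm) begins 65 mm behind the grasp point.
Start: joints at [1.211, 0.13, 1.488, -0, 1.523, -0.085], TCP at [0.163, 0.577, 0.219] pointing down, gripper open.
Joint ranges: [-2.96, 2.96], [-0.89, 2.26], [0.02, 2.5], [-1.34, 4.48], [0, 2.73], [-2.66, 2.66]. Speed limits (rad/s): [2.39, 2.39, 2.79, 3.14, 3.14, 3.14].

INTERFACE

Orientations are given as a rotation vector (axis times angle).
In Python, from plant import robot gives the robot as it stands. The module is installed in compiled form; this text tells all that it offers.
- The arm moves only by the shell command python3 -m pendant 'ROWS' [FORCE]. ROWS is JSON, a list of rows, each an object with "translation": the shift along the tool's x, y, z in mm, a list of three; "twist": the turn, a rotation vector about the tool's x, y, z in rad, a list of three; "grip": the opening, from -1 (shut) to 1 (fully open). A call has exactly 10 rows; each row shifts and turns the pose as measured when the row begins, along the tool's axes as they then stand; what a row does not reach is not made up. A row lasts 1/10 s, in which the tool goes at most 50 mm and 8.59 degrees, less where a joint would pass 70% of its speed; a pose out of reach is approached as far as the arm can. A call is refused whole if a number of a shift passes 50 or a number of a turn 0.15, either way. A call with a gripper value outside its range is refused whole. The fingers move at their own pace and stop on an object; FORCE is the grip in N (left out, the last holds). Time passes only in rows, so rows that do not move let the fingers close, or fill a call up. It gives the time, the measured TCP pose, the force and the opening at its end, in the units of the state.
- robot.read_state(): the state, without advancing time (a new reading comes with each control period).
- robot.read_camera(name): name is "scene" or "top"; returns (picture, depth): 384x512x3 uint8, red, green, blue; 384x512 float32, m along the optical axis (not along the pixel's ray), 0 where there is no reading.
- robot.camera_info(name): a dict with "vertical_fov" (degrees; the focal length in pixels is half the picture's height over the tangent of half this angle, whatever the lens; pixels are square), "cx", "cy" (the principal point, pixels), "D" ([k1, k2, p1, p2, k3] as OpenCV has them; the pictures are not rectified), "cam_to_world" (4x4, takes a point from camera to world coordinates). Camera axes: x right, y up, looking along -z (the intrinsics and any distortion apply to the point x, -y, -z); pixel columns grow to the right and rows downward; lengths in m; the calibration is good to about 2 mm. A picture is of the moment at which its call begins. camera_info takes no time and is no camera call.
- robot.close_job(): hands the job in, once; it reports no verdict.
The state is a dict: "t": time; "q": joint angles; "dq": joint speeds; "joint_torque": joint torques, N m; "tool_pos": TCP position; "orientation": TCP orientation; "force": force on the tool from outside, world axes, zero at the start; "wrist_torque": the same for the moment, N m; "opening": finger opening in m.
Only numpy, scipy, OpenCV 4.12 (cv2) and the standard library are available. Lean on these libraries where they do the work, as an engineer would, in place of code of your own. Each camera call takes 0.05 s, during which the arm holds its last target. There are 200 camera calls.

## Working session

There is one attempt and no reset: what is moved stays moved. The work goes in short steps, Python scripts to look and compute and a shell command to move; the robot and the scene stay as the last step left them, time stands still between calls to the robot, and variables do not carry over. Pictures are saved under pics/ and viewed, about 8 in all and at most 12, crops included, and the job is handed in when it is done.

```bash
mkdir -p pics
cat > h.py <<'E'
import numpy as np, cv2
from plant import robot
from scipy.spatial.transform import Rotation as R
def cam(n):
    i=robot.camera_info(n); f=192/np.tan(np.radians(i["vertical_fov"])/2)
    K=np.array([[f,0,i["cx"]],[0,f,i["cy"]],[0,0,1]]); return K,np.array(i["D"],float),np.array(i["cam_to_world"])
def ray(n,px):
    K,D,T=cam(n); u=cv2.undistortPoints(np.array(px,float).reshape(-1,1,2),K,D).reshape(-1,2)
    d=np.c_[u[:,0],-u[:,1],-np.ones(len(u))]; return T[:3,3],d@T[:3,:3].T
def onplane(n,px,z):
    o,d=ray(n,px); return o+d*((z-o[2])/d[:,2])[:,None]
def withdepth(n,px,dep):
    o,d=ray(n,px); return o+d*np.array(dep).reshape(-1,1)
def cloud(n,dep):
    v,u=np.mgrid[0:384,0:512]; return withdepth(n,np.c_[u.ravel(),v.ravel()],dep.ravel()).reshape(384,512,3)
def snap(n,tag):
    p,d=robot.read_camera(n); cv2.imwrite(f"pics/{tag}.png",p[:,:,::-1]); np.savez(f"pics/{tag}.npz",p=p,d=d); return p,d
E
python3 - <<'E'
from h import *
a,_=snap("top","top0"); b,_=snap("scene","scene0")
for n in("top","scene"):
    print(n,robot.camera_info(n))
s=robot.read_state(); print(s)
cv2.imwrite("pics/t0.png",cv2.resize(a[:,:,::-1],(800,600)))
E
```

```text
top {'vertical_fov': 49.02529221955429, 'cx': 255.11324083734078, 'cy': 193.77594383745688, 'D': array([-0.02404342,  0.        ,  0.        ,  0.        ,  0.        ]), 'cam_to_world': array([[ 0.00751996,  0.98428406, -0.17643225,  0.34362761],
       [-0.99979288,  0.01073745,  0.01728875, -0.03633898],
       [ 0.01891147,  0.1762657 ,  0.98416094,  1.5331762 ],
       [ 0.        ,  0.        ,  0.        ,  1.        ]])}
scene {'vertical_fov': 56.96897588201624, 'cx': 257.12308200602354, 'cy': 189.80995204304003, 'D': array([0.01737743, 0.        , 0.        , 0.        , 0.        ]), 'cam_to_world': array([[ 0.53828614, -0.72179225,  0.4350448 ,  1.16202137],
       [ 0.84275945,  0.45971338, -0.28003593, -0.39856724],
       [ 0.00213185,  0.51737758,  0.85575458,  1.16284924],
       [ 0.        ,  0.        ,  0.        ,  1.        ]])}
{'t': 0.1, 'q': array([ 1.21061488e+00,  1.31079010e-01,  1.48915712e+00, -1.71309580e-05,
        1.52298837e+00, -8.53912866e-02]), 'dq': array([-0.0006801 , -0.00037105, -0.00158633,  0.0009917 , -0.00103946,
       -0.00101277]), 'joint_torque': array([ 5.20788653e-04, -5.61341572e+01, -4.93095553e+01,  7.69247976e-02,
        2.90843431e-02, -6.75597221e-05]), 'tool_pos': array([0.16260849, 0.57702187, 0.21770358]), 'orientation': array([-4.30234086e-01, -3.11164527e+00,  2.50560998e-03]), 'force': array([-0.43453642,  0.17190318,  0.12205262]), 'wrist_torque': array([ 0.03181082,  0.01147911, -0.00814344]), 'opening': 0.09280081142098137}
```

View pics/t0.png

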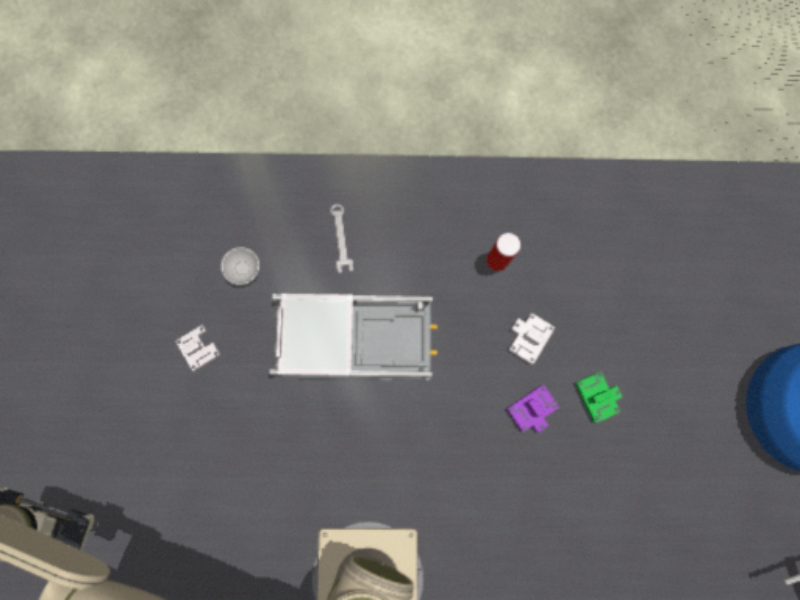

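View pics/scene0.png

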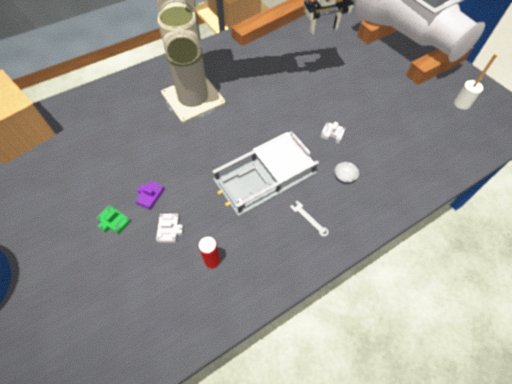

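The top view (800×600) shows the fixture at (352,335) with the guard open to the left (+y). The white wide casting is at (532,338), tongue to the left, and the white narrow one is at (198,348). Next I'll measure both castings and the fixture.

Run:
```python
from h import *
z=np.load("pics/top0.npz"); p,d=z["p"],z["d"]; X=cloud("top",d)
def crop(u,v,w,h,s): return cv2.resize(p[v:v+h,u:u+w,::-1],None,fx=s,fy=s,interpolation=cv2.INTER_CUBIC)
A=crop(320,196,40,40,7);B=crop(108,202,40,40,7);C=crop(168,182,114,64,7)
img=np.zeros((280+448,800,3),np.uint8); img[:280,:280]=A; img[:280,290:570]=B; img[280:,:798]=C
cv2.imwrite("pics/crops.png",cv2.resize(img,None,fx=.82,fy=.82))
g=p.min(2).astype(int)
for nm,(u,v) in dict(wide=(320,196),narrow=(108,202)).items():
    m=np.zeros(g.shape,np.uint8); m[v:v+40,u:u+40]=((X[v:v+40,u:u+40,2]>.012))
    n,l,st,c=cv2.connectedComponentsWithStats(m); k=1+np.argmax(st[1:,4]); M=l==k
    P=X[M]; print(nm,M.sum(),"cent",P.mean(0))
    top=P[P[:,2]>.043]; pl=P[(P[:,2]<.03)]
    print(" rib",len(top),top.mean(0)," plate",len(pl),np.median(pl[:,2]))
    r=cv2.minAreaRect((top[:,:2]*1000).astype(np.float32)); print(r)
    r=cv2.minAreaRect((P[:,:2]*1000).astype(np.float32)); print(r)
    o=X[v:v+40,u:u+40]; zz=(o[:,:,2]*1000).round().astype(int)
    print("\n".join("".join(f"{q:3d}" for q in row) for row in zz[5:35,5:36]))
```

```text
wide 507 cent [ 0.53687304 -0.3679562   0.03020926]
 rib 55 [ 0.52917487 -0.36112415  0.10446135]  plate 442 0.02082714269785768
((450.8064270019531, -206.80694580078125), (36.4964599609375, 401.06683349609375), 26.959413528442383)
((438.7402648925781, -241.63128662109375), (99.33529663085938, 441.47210693359375), 37.539337158203125)
  0  3  1-10 -2  3 -7-10  2 -6 -7  1 -4 -3  0 19 22 20  2  5  2  1 -2 -1  0 -3  1 -8  0 -3  2
  0 -5  0  7  1  2  0  3 -2 -6 -2  9 -2 -2 16 19 21 21 20 -4 -6  6  1  3 -1  0  7 -2 -1 -5 -7
  0  3  1  5  0  1  0 -1 -6  3  3  5 -7  4 22 23 26 18 20 16 20  1 -1 -4  2 -1  0  0 -2 -6 -2
-10 -6 -5  1  0 -5  1 22 -1 -5 -8  0  0 19 21 22 24 23 23 17 28 17 18  5 -3  3 -2  0 -4 -1  1
 -2 -3 -3  3  1  2 22 19 21 20  3 -5 10 25 22 25 22 27 25 29 21 26 27 17 -2 -8 -5  5  0 -1 -2
  3 -1  1  0 -2 13 19 24 19 26 18 18 14 19 16 19 22 18 24 21 26 19 17 23 20 -5  1 -2 -1 -1 -4
 -2 -5  0 -2  0 23 18 18 17 23 22 18 18 19 20 25 20 22 22 20 23 25 18 19 18 23 -3 -8 -7  0  2
 -4  2  7 -3 20 23 22 24 22 20 18 26 24 18 15 21 20 19 21 25 19 27 23 22 13 22 17 18 -1 -2 -3
  2 -4  2  7
[... 4505 characters left out ...]
 24 25 27 23 17 22 11  6  4 -5  4 -1 -1  1
  5  5 -1 -1  9 -2 27 22 24 25 24 24 28 23 23 20 20 21 20 25 24 20  9  2  2  0 -5 -3  6 -1  3
 -2 -1  0 -2  3 -4  7 15 23 20 20 21 26 22 25 21 26 19 22 16 16  2 -3  3  0  4 -2  4 -5  4  6
 -1  1  5  1 -1 -8 -6  4 25 23 18 19 20 23 26 21 19 22 15  9  0 -2 -2  0  1 -3  1  1  0 -4  4
  3  0  0  4 -3 -3  1 -4 22 24 21 22 27 21 27 26 22 10 -1  2  0 -2  0 -2  5 -1 -5  2 -7 -2 -2
 -4 -1 -5  4  3 -5  4 -2 -4 20 22 29 22 26 21 13  6  2  0 -1 -6  1  1  4  3  9  2  1 -2 -3  1
 -1  3 -2  4  2 -4 -3  1  0 25 21 29 25 15  8  0 -3 -2 -5  3  4  6 -2  0 -1  5  3  2 -1 -2 -5
 -4 -1 -3  3 -1  0 -1 -6 -4 -3 25 23 15 -3 -4 -5  2 -1  7  1  1  4  1  0  3 -1  3  1  0 -2 -3
```

View pics/crops.png

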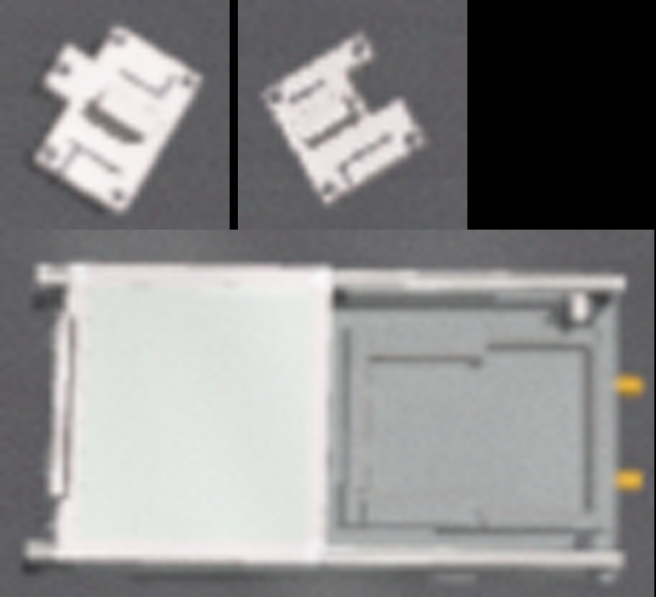

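```bash
cat > meas.py <<'E'
from h import *
def rect(P):
    (c,s,a)=cv2.minAreaRect((P[:,:2]*1000).astype(np.float32)); b=cv2.boxPoints((c,s,a)); return np.array(c),s,a,b
def casting(p,d,u,v,w=40,zlo=.012,zhi=.07):
    X=cloud("top",d); m=np.zeros(d.shape,np.uint8); s=np.s_[v:v+w,u:u+w]
    m[s]=((X[s][...,2]>zlo)&(X[s][...,2]<zhi)); n,l,st,c=cv2.connectedComponentsWithStats(m); return X[l==1+np.argmax(st[1:,4])]
E
python3 - <<'E'
from meas import *
z=np.load("pics/top0.npz"); p,d=z["p"],z["d"]; X=cloud("top",d)
for nm,u,v,yaw0 in(("wide",320,196,-33),("narrow",108,202,33)):
    # plate outline by colour, cast on plate-top plane z=22mm
    g=p.min(2); m=np.zeros(g.shape,np.uint8); m[v:v+40,u:u+40]=255
    P3=casting(p,d,u,v)
    rib=P3[P3[:,2]>.044]; pl=P3[P3[:,2]>.014]
    c,s,a,b=rect(pl); print(nm,"rib",(rib.mean(0)*1000).round(1),"rect",c.round(1),np.round(s,1),round(a,1))
    a=min([a+k*90 for k in range(-4,4)],key=lambda t:abs(t-yaw0))
    ax=np.array([[np.cos(np.radians(a)),np.sin(np.radians(a))],[-np.sin(np.radians(a)),np.cos(np.radians(a))]])
    q=pl[:,:2]*1000@ax.T
    lo,hi=q.min(0),q.max(0); l1,h1=np.percentile(q,[.5],axis=0),np.percentile(q,[99.5],axis=0)
    # rect centre relative to origin: wide (0,10), narrow (0,-6)
    off=np.array([0,10.]) if nm=="wide" else np.array([0,-6.])
    cc=((lo+hi)/2-off)@ax; print(" yaw",a,"ext",(hi-lo).round(1),"centre",cc.round(1))
    qr=rib[:,:2]*1000@ax.T; print(" rib ext",(qr.max(0)-qr.min(0)).round(1),"mid",(((qr.max(0)+qr.min(0))/2)@ax).round(1), "rib rect",rect(rib)[1:3])
s=np.s_[175:250,160:290]; Q=X[s].reshape(-1,3); Q=Q[(Q[:,2]>.05)&(Q[:,2]<.12)]
c,sz,a,b=rect(Q); print("fix",c,sz,a,b.round(1))
# per-row rails & pocket heights along world
for zlo,zhi in((.06,.085),(.085,.12)):
    k=Q[(Q[:,2]>zlo)&(Q[:,2]<zhi)]; print(zlo,len(k),k.min(0),k.max(0), rect(k)[:3])
E
```

```text
wide rib [ 536.2 -373.6   50.7] rect [ 541.8 -365.9] [ 80.8 101.6] 59.8
 yaw -30.23563003540039 ext [101.6  80.8] centre [ 536.8 -374.5]
 rib ext [16.  38.9] mid [ 536.4 -374.3] rib rect ((38.80919647216797, 15.801630973815918), 56.91306686401367)
narrow rib [502.6 404.6  51.4] rect [506.9 400.2] [82.9 71.3] 32.9
 yaw 32.883583068847656 ext [82.9 71.3] centre [503.7 405.2]
 rib ext [17.3 31.4] mid [503.5 404.7] rib rect ((17.04012107849121, 31.27641487121582), 31.007238388061523)
fix [534.52606201  42.97593689] (357.96612548828125, 181.3131866455078) 89.73119354248047 [[ 443.  -135.6]
 [ 624.3 -136.4]
 [ 626.   221.5]
 [ 444.7  222.4]]
0.06 2715 [ 0.44330214 -0.135856    0.06007768] [0.62525724 0.22157229 0.08497844] (array([534.52606201,  42.97593689]), (357.96612548828125, 181.3131866455078), 89.73119354248047)
0.085 86 [0.48052143 0.19611265 0.08536141] [0.58895206 0.20378081 0.11339708] (array([534.73699951, 199.94384766]), (7.653135776519775, 108.43022918701172), 89.98448181152344)
```

```bash
cat > go.py <<'E'
from h import *
def go(x,y,z,yaw):
    "target TCP in mm; yaw (deg) of the tool's y axis, mod 180; prints shift/turn in tool axes"
    s=robot.read_state(); r=R.from_rotvec(s["orientation"]); p=s["tool_pos"]*1000; M=r.as_matrix()
    cur=np.degrees(np.arctan2(M[1,1],M[0,1])); dy=(yaw-cur+90)%180-90; t=np.radians(cur+dy)
    yy=np.array([np.cos(t),np.sin(t),0]); zz=np.array([0,0,-1.]); T=np.c_[np.cross(yy,zz),yy,zz]
    d=np.array([x,y,z])-p
    print("t %.2f p %s yaw %.2f open %.1f F %s q6 %.2f"%(s["t"],p.round(1),cur,s["opening"]*1000,s["force"].round(1),s["q"][5]))
    print("shift now-axes",(M.T@d).round(1),"| in target axes",(T.T@d).round(1),"| turn",(r.inv()*R.from_matrix(T)).as_rotvec().round(4))
E
python3 -c "
from go import *
go(503.5,405,150,32)"
```

```text
t 0.10 p [162.6 577.  217.7] yaw 74.26 open 92.8 F [-0.4  0.2  0.1] q6 -0.09
shift now-axes [-374.8  -73.    67.8] | in target axes [-326.5  197.9   67.7] | turn [-1.600e-03  5.000e-04  7.375e-01]
```

```bash
python3 -m pendant '[{"translation":[-40,-8,5],"twist":[0,0,0],"grip":1},{"translation":[-40,-8,5],"twist":[0,0,0],"grip":1},{"translation":[-40,-8,5],"twist":[0,0,0],"grip":1},{"translation":[-40,-8,5],"twist":[0,0,0],"grip":1},{"translation":[-40,-8,5],"twist":[0,0,0],"grip":1},{"translation":[-40,-8,5],"twist":[0,0,0],"grip":1},{"translation":[-40,-8,5],"twist":[0,0,0],"grip":1},{"translation":[-40,-8,5],"twist":[0,0,0],"grip":1},{"translation":[-40,-8,5],"twist":[0,0,0],"grip":1},{"translation":[0,0,5],"twist":[0,0,0.14],"grip":1}]' 25; python3 -c "
from go import *
go(503.5,405,100,32)"
```

```text
t: 1.1
tool_pos: [0.4986, 0.4027, 0.1607]
orientation: [-0.636, -3.072, 0.011]
force: [-0.8, 0.2, -0.6]
opening: 0.0929
t 1.10 p [498.6 402.7 160.7] yaw 66.62 open 92.9 F [-0.8  0.2 -0.6] q6 -0.56
shift now-axes [-3.8  4.5 60.6] | in target axes [-0.7  5.4 60.7] | turn [-8.000e-03 -4.000e-04  6.042e-01]
```

```bash
python3 -m pendant '[{"translation":[0,0,8],"twist":[-0.002,0,0.12],"grip":1},{"translation":[0,0,8],"twist":[-0.002,0,0.12],"grip":1},{"translation":[0,0,8],"twist":[-0.002,0,0.12],"grip":1},{"translation":[0,0,8],"twist":[-0.002,0,0.12],"grip":1},{"translation":[0,0,8],"twist":[0,0,0.12],"grip":1},{"translation":[0,2,8],"twist":[0,0,0],"grip":1},{"translation":[0,2,8],"twist":[0,0,0],"grip":1},{"translation":[0,1,5],"twist":[0,0,0],"grip":1},{"translation":[0,0,0],"twist":[0,0,0],"grip":1},{"translation":[0,0,0],"twist":[0,0,0],"grip":1}]' 25; python3 -c "
from go import *
go(503.5,405,27,32)"
```

```text
t: 2.1
tool_pos: [0.5026, 0.401, 0.0903]
orientation: [-1.547, -2.728, 0.013]
force: [0.1, -0.5, 0.0]
opening: 0.0925
t 2.10 p [502.6 401.   90.3] yaw 30.90 open 92.5 F [ 0.1 -0.5  0. ] q6 0.05
shift now-axes [ 3.   3.5 63.3] | in target axes [ 2.9  2.9 63.3] | turn [-0.01   -0.0004 -0.0191]
```

```bash
python3 -m pendant '[{"translation":[1,1,10],"twist":[-0.005,0,-0.01],"grip":1},{"translation":[1,1,10],"twist":[-0.005,0,-0.01],"grip":1},{"translation":[1,1,10],"twist":[0,0,0],"grip":1},{"translation":[0,0,10],"twist":[0,0,0],"grip":1},{"translation":[0,0,10],"twist":[0,0,0],"grip":1},{"translation":[0,0,9],"twist":[0,0,0],"grip":1},{"translation":[0,0,2],"twist":[0,0,0],"grip":1},{"translation":[0,0,0],"twist":[0,0,0],"grip":1},{"translation":[0,0,0],"twist":[0,0,0],"grip":1},{"translation":[0,0,0],"twist":[0,0,0],"grip":1}]' 25; python3 -c "
from go import *
go(503.5,405,27,32)"
```

```text
t: 3.1
tool_pos: [0.5035, 0.4055, 0.024]
orientation: [1.517, 2.751, 0.002]
force: [-0.3, 0.9, 0.5]
opening: 0.093
t 3.10 p [503.5 405.5  24. ] yaw 32.26 open 93.0 F [-0.3  0.9  0.5] q6 0.04
shift now-axes [-0.4 -0.2 -3. ] | in target axes [-0.4 -0.2 -3. ] | turn [ 0.001  -0.0004  0.0045]
```

```bash
python3 -m pendant '[{"translation":[0,0,-2],"twist":[0,0,0],"grip":1},{"translation":[0,0,0],"twist":[0,0,0],"grip":-1},{"translation":[0,0,0],"twist":[0,0,0],"grip":-1},{"translation":[0,0,0],"twist":[0,0,0],"grip":-1},{"translation":[0,0,0],"twist":[0,0,0],"grip":-1},{"translation":[0,0,0],"twist":[0,0,0],"grip":-1},{"translation":[0,0,0],"twist":[0,0,0],"grip":-1},{"translation":[0,0,0],"twist":[0,0,0],"grip":-1},{"translation":[0,0,0],"twist":[0,0,0],"grip":-1},{"translation":[0,0,0],"twist":[0,0,0],"grip":-1}]' 35; python3 -c "
from go import *
go(534.3,-10,130,0)"
```

```text
t: 4.1
tool_pos: [0.5046, 0.4062, 0.0281]
orientation: [1.516, 2.75, 0.006]
force: [-0.1, 0.3, 0.0]
opening: 0.0256
t 4.10 p [504.6 406.2  28.1] yaw 32.26 open 25.6 F [-0.1  0.3  0. ] q6 0.04
shift now-axes [-367.8 -196.6 -102.9] | in target axes [-416.2   29.7 -101.9] | turn [ 0.0038 -0.0016  0.563 ]
```

Still closing; I'll finish the grip and then lift.

```bash
python3 -m pendant '[{"translation":[0,0,0],"twist":[0,0,0],"grip":-1},{"translation":[0,0,0],"twist":[0,0,0],"grip":-1},{"translation":[0,0,0],"twist":[0,0,0],"grip":-1},{"translation":[0,0,0],"twist":[0,0,0],"grip":-1},{"translation":[0,0,0],"twist":[0,0,0],"grip":-1},{"translation":[0,0,-20],"twist":[0,0,0],"grip":-1},{"translation":[0,0,-30],"twist":[0,0,0],"grip":-1},{"translation":[0,0,-30],"twist":[0,0,0],"grip":-1},{"translation":[0,0,-30],"twist":[0,0,0],"grip":-1},{"translation":[0,0,0],"twist":[0,0,0],"grip":-1}]' 35; python3 -c "
from go import *
go(534.3,-10,140,0)"
```

```text
t: 5.1
tool_pos: [0.5004, 0.4033, 0.1344]
orientation: [-1.515, -2.747, 0.012]
force: [1.6, 0.2, -3.1]
opening: 0.0156
t 5.10 p [500.4 403.3 134.4] yaw 32.25 open 15.6 F [ 1.6  0.2 -3.1] q6 0.04
shift now-axes [-367.7 -191.9   -4.1] | in target axes [-413.3   33.9   -5.6] | turn [-0.0083  0.0022  0.5628]
```

```bash
python3 -m pendant '[{"translation":[-10,-5,-30],"twist":[0,0,0],"grip":-1},{"translation":[-30,-15,-25],"twist":[0,0,0],"grip":-1},{"translation":[-38,-20,0],"twist":[0,0,0],"grip":-1},{"translation":[-38,-20,0],"twist":[0,0,0],"grip":-1},{"translation":[-38,-20,0],"twist":[0,0,0],"grip":-1},{"translation":[-38,-20,0],"twist":[0,0,0],"grip":-1},{"translation":[-38,-20,0],"twist":[0,0,0],"grip":-1},{"translation":[-38,-20,0],"twist":[0,0,0],"grip":-1},{"translation":[-38,-20,0],"twist":[0,0,0],"grip":-1},{"translation":[-38,-20,0],"twist":[0,0,0],"grip":-1}]' 35; python3 -c "
from go import *
go(534.3,-10,110,0)"
```

```text
t: 6.1
tool_pos: [0.5242, 0.0066, 0.1691]
orientation: [-1.493, -2.739, 0.035]
force: [-0.1, -0.1, -3.3]
opening: 0.0157
t 6.10 p [524.2   6.6 169.1] yaw 32.82 open 15.7 F [-0.1 -0.1 -3.3] q6 -0.65
shift now-axes [-19.9   1.2  59. ] | in target axes [-16.6  10.1  59.1] | turn [-3.160e-02  5.000e-04  5.726e-01]
```

```bash
python3 -m pendant '[{"translation":[0,0,0],"twist":[-0.006,0,0.115],"grip":-1},{"translation":[0,0,0],"twist":[-0.006,0,0.115],"grip":-1},{"translation":[0,0,0],"twist":[-0.006,0,0.115],"grip":-1},{"translation":[0,0,0],"twist":[-0.006,0,0.115],"grip":-1},{"translation":[-6,3,0],"twist":[-0.006,0,0.115],"grip":-1},{"translation":[-6,4,10],"twist":[0,0,0],"grip":-1},{"translation":[-4,3,15],"twist":[0,0,0],"grip":-1},{"translation":[0,0,15],"twist":[0,0,0],"grip":-1},{"translation":[0,0,5],"twist":[0,0,0],"grip":-1},{"translation":[0,0,0],"twist":[0,0,0],"grip":-1}]' 35
python3 - <<'E'
from go import *
go(534.3,-10,110,0)
p,d=snap("top","top1"); q,_=snap("scene","scene1")
a=cv2.resize(p[170:250,165:285,::-1],None,fx=6,fy=6,interpolation=cv2.INTER_CUBIC); cv2.imwrite("pics/h1.png",a)
X=cloud("top",d); z=(X[195:240,210:280,2]*1000).round().astype(int)
E
```

```text
t: 7.1
tool_pos: [0.5236, -0.018, 0.0979]
orientation: [-2.231, -2.185, 0.03]
force: [0.5, -0.1, -4.3]
opening: 0.0157
t 7.10 p [523.6 -18.   97.9] yaw -1.20 open 15.7 F [ 0.5 -0.1 -4.3] q6 -0.11
shift now-axes [  8.2  10.2 -12.3] | in target axes [  8.   10.7 -12.1] | turn [-0.0273  0.0003 -0.0209]
```

View pics/h1.png

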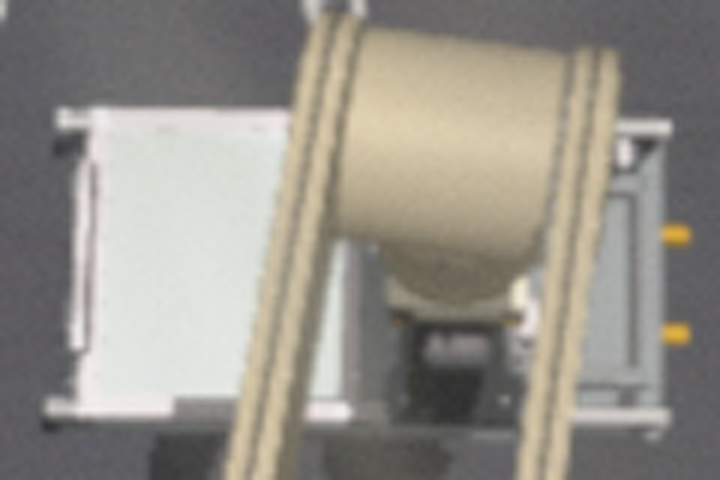

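```bash
python3 -m pendant '[{"translation":[4,5,0],"twist":[-0.03,0,-0.02],"grip":-1},{"translation":[4,5,0],"twist":[0,0,0],"grip":-1},{"translation":[0,0,10],"twist":[0,0,0],"grip":-1},{"translation":[0,0,10],"twist":[0,0,0],"grip":-1},{"translation":[0,0,0],"twist":[0,0,0],"grip":-1},{"translation":[0,0,0],"twist":[0,0,0],"grip":-1},{"translation":[0,0,0],"twist":[0,0,0],"grip":-1},{"translation":[0,0,0],"twist":[0,0,0],"grip":-1},{"translation":[0,0,0],"twist":[0,0,0],"grip":-1},{"translation":[0,0,0],"twist":[0,0,0],"grip":-1}]' 35
python3 - <<'E'
from go import *
go(534.3,-10,72,0)
q,_=snap("scene","scene2")
cv2.imwrite("pics/h2.png",cv2.resize(q[120:225,200:330,::-1],None,fx=5.6,fy=5.6,interpolation=cv2.INTER_CUBIC))
E
```

```text
t: 8.2
tool_pos: [0.5367, -0.01, 0.0801]
orientation: [2.217, 2.217, 0.006]
force: [0.2, 0.9, -4.3]
opening: 0.0154
t 8.20 p [536.7 -10.   80.1] yaw 0.01 open 15.4 F [ 0.2  0.9 -4.3] q6 -0.11
shift now-axes [ 0.  -2.5  8.1] | in target axes [ 0.  -2.4  8.1] | turn [0.0071 0.0013 0.0001]
```

View pics/h2.png

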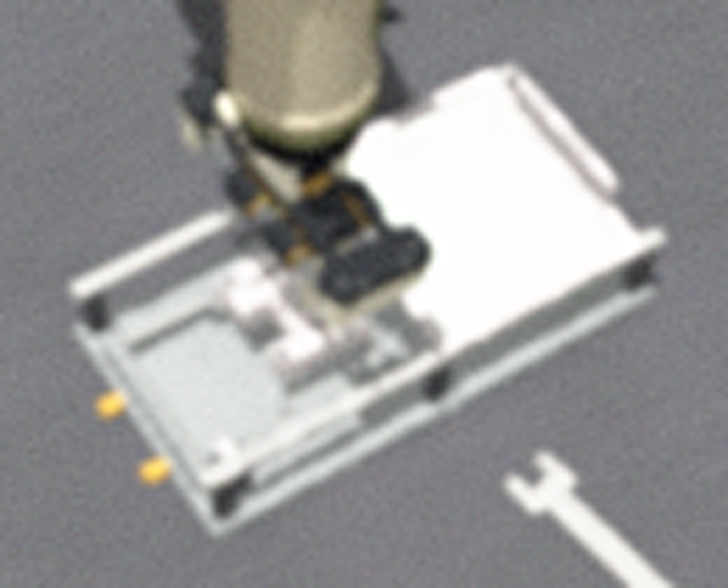

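```bash
python3 -m pendant '[{"translation":[0,-3,5],"twist":[0.005,0,0],"grip":-1},{"translation":[0,0,5],"twist":[0,0,0],"grip":-1},{"translation":[0,0,5],"twist":[0,0,0],"grip":-1},{"translation":[0,0,5],"twist":[0,0,0],"grip":-1},{"translation":[0,0,5],"twist":[0,0,0],"grip":-1},{"translation":[0,0,0],"twist":[0,0,0],"grip":-1},{"translation":[0,0,0],"twist":[0,0,0],"grip":-1},{"translation":[0,0,0],"twist":[0,0,0],"grip":-1},{"translation":[0,0,0],"twist":[0,0,0],"grip":-1},{"translation":[0,0,0],"twist":[0,0,0],"grip":-1}]' 35; python3 -c "
from go import *
go(534.3,-10,41,0)"
```

```text
t: 9.25
tool_pos: [0.5334, -0.0101, 0.0527]
orientation: [2.22, 2.22, 0.0]
force: [0.5, -0.6, -4.4]
opening: 0.016
t 9.25 p [533.4 -10.1  52.7] yaw 0.00 open 16.0 F [ 0.5 -0.6 -4.4] q6 -0.11
shift now-axes [ 0.1  0.9 11.7] | in target axes [ 0.1  0.9 11.7] | turn [0.0015 0.0013 0.    ]
```

```bash
python3 -m pendant '[{"translation":[0,0,4],"twist":[0,0,0],"grip":-1},{"translation":[0,0,4],"twist":[0,0,0],"grip":-1},{"translation":[0,0,2],"twist":[0,0,0],"grip":-1},{"translation":[0,0,0],"twist":[0,0,0],"grip":-1},{"translation":[0,0,0],"twist":[0,0,0],"grip":0},{"translation":[0,0,0],"twist":[0,0,0],"grip":0},{"translation":[0,0,0],"twist":[0,0,0],"grip":0},{"translation":[0,0,0],"twist":[0,0,0],"grip":0},{"translation":[0,0,0],"twist":[0,0,0],"grip":0},{"translation":[0,0,0],"twist":[0,0,0],"grip":0}]' 35; python3 -c "
from go import *
go(536.4,-374.3,150,-31.5)"
```

```text
t: 10.25
tool_pos: [0.5365, -0.0105, 0.045]
orientation: [2.216, 2.217, 0.006]
force: [0.5, 0.5, -0.7]
opening: 0.0466
t 10.25 p [536.5 -10.5  45. ] yaw 0.00 open 46.6 F [ 0.5  0.5 -0.7] q6 -0.11
shift now-axes [-364.     0.7 -104.2] | in target axes [-310.3  190.  -105. ] | turn [ 8.200e-03 -1.000e-04  5.498e-01]
```

```bash
python3 -m pendant '[{"translation":[0,0,-20],"twist":[0,0,0],"grip":0},{"translation":[0,0,-40],"twist":[0,0,0],"grip":0},{"translation":[-20,0,-40],"twist":[0,0,0],"grip":1},{"translation":[-45,0,-10],"twist":[0,0,0],"grip":1},{"translation":[-48,0,0],"twist":[0,0,0],"grip":1},{"translation":[-48,0,0],"twist":[0,0,0],"grip":1},{"translation":[-48,0,0],"twist":[0,0,0],"grip":1},{"translation":[-48,0,0],"twist":[0,0,0],"grip":1},{"translation":[-48,0,0],"twist":[0,0,0],"grip":1},{"translation":[-40,0,0],"twist":[0,0,0.1],"grip":1}]' 25
python3 - <<'E'
from go import *
from meas import *
go(536.4,-374.3,100,-31.5)
p,d=snap("top","top3"); X=cloud("top",d)
cv2.imwrite("pics/h3.png",cv2.resize(p[170:250,165:285,::-1],None,fx=6,fy=6,interpolation=cv2.INTER_CUBIC))
P=X[185:245,215:280].reshape(-1,3)*1000
k=P[(P[:,2]>56)&(P[:,2]<80)&(abs(P[:,0]-534)<60)&(P[:,1]<35)]
print("rib",len(k),k.mean(0).round(1),rect(k/1000)[:3])
k=P[(abs(P[:,0]-534)<36)&(P[:,1]<15)&(P[:,1]>-30)&(P[:,2]<50)]; print("plate z",np.median(k[:,2]))
E
```

```text
t: 11.25
tool_pos: [0.5373, -0.3631, 0.1624]
orientation: [2.312, 2.112, 0.008]
force: [0.0, 0.0, 0.4]
opening: 0.0928
t 11.25 p [ 537.3 -363.1  162.4] yaw -5.18 open 92.8 F [0.  0.  0.4] q6 -0.59
shift now-axes [-11.1  -0.6  62.4] | in target axes [-10.    5.1  62.4] | turn [0.012  0.0005 0.4594]
rib 41 [532.4 -11.7  63.3] (array([531.63244629, -11.35095406]), (13.747575759887695, 31.75170135498047), 0.0075027961283922195)
plate z 33.25706531914241
```

View pics/h3.png

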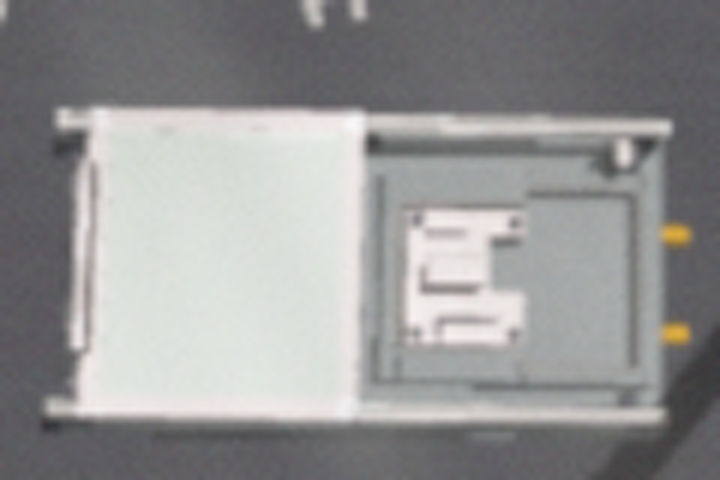

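Narrow casting is down: plate at 33 mm, rib top at 63 mm, notch towards −y. Next is the wide one.

```bash
python3 -m pendant '[{"translation":[-5,0,8],"twist":[0.003,0,0.115],"grip":1},{"translation":[-5,0,8],"twist":[0.003,0,0.115],"grip":1},{"translation":[0,0,10],"twist":[0.003,0,0.115],"grip":1},{"translation":[0,0,10],"twist":[0.003,0,0.115],"grip":1},{"translation":[0,0,10],"twist":[0,0,0],"grip":1},{"translation":[0,0,10],"twist":[0,0,0],"grip":1},{"translation":[0,0,0],"twist":[0,0,0],"grip":1},{"translation":[0,0,0],"twist":[0,0,0],"grip":1},{"translation":[0,0,0],"twist":[0,0,0],"grip":1},{"translation":[0,0,0],"twist":[0,0,0],"grip":1}]' 25; python3 -c "
from go import *
go(536.4,-374.3,27,-31.5)"
```

```text
t: 12.3
tool_pos: [0.5336, -0.3839, 0.1035]
orientation: [2.759, 1.496, -0.004]
force: [-0.7, -0.6, -0.2]
opening: 0.0927
t 12.30 p [ 533.6 -383.9  103.5] yaw -33.06 open 92.7 F [-0.7 -0.6 -0.2] q6 -0.12
shift now-axes [ 9.9 -3.  76.5] | in target axes [ 9.7 -2.7 76.5] | turn [ 0.0016  0.0036 -0.0273]
```

```bash
python3 -m pendant '[{"translation":[5,-1.5,12],"twist":[0,0.002,-0.025],"grip":1},{"translation":[5,-1.5,12],"twist":[0,0,0],"grip":1},{"translation":[0,0,12],"twist":[0,0,0],"grip":1},{"translation":[0,0,12],"twist":[0,0,0],"grip":1},{"translation":[0,0,12],"twist":[0,0,0],"grip":1},{"translation":[0,0,5],"twist":[0,0,0],"grip":1},{"translation":[0,0,0],"twist":[0,0,0],"grip":1},{"translation":[0,0,0],"twist":[0,0,0],"grip":1},{"translation":[0,0,0],"twist":[0,0,0],"grip":1},{"translation":[0,0,0],"twist":[0,0,0],"grip":1}]' 25; python3 -c "
from go import *
go(536.4,-374.3,27,-31.5)"
```

```text
t: 13.3
tool_pos: [0.5366, -0.3729, 0.0325]
orientation: [2.739, 1.535, -0.001]
force: [0.4, 0.6, 0.4]
opening: 0.0928
t 13.30 p [ 536.6 -372.9   32.5] yaw -31.44 open 92.8 F [0.4 0.6 0.4] q6 -0.14
shift now-axes [-1.3  0.5  5.5] | in target axes [-1.3  0.5  5.5] | turn [0.0013 0.0014 0.001 ]
```

```bash
python3 -m pendant '[{"translation":[-1,0,5],"twist":[0,0,0],"grip":1},{"translation":[0,0,0],"twist":[0,0,0],"grip":-1},{"translation":[0,0,0],"twist":[0,0,0],"grip":-1},{"translation":[0,0,0],"twist":[0,0,0],"grip":-1},{"translation":[0,0,0],"twist":[0,0,0],"grip":-1},{"translation":[0,0,0],"twist":[0,0,0],"grip":-1},{"translation":[0,0,0],"twist":[0,0,0],"grip":-1},{"translation":[0,0,0],"twist":[0,0,0],"grip":-1},{"translation":[0,0,0],"twist":[0,0,0],"grip":-1},{"translation":[0,0,0],"twist":[0,0,0],"grip":-1}]' 35; python3 -m pendant '[{"translation":[0,0,0],"twist":[0,0,0],"grip":-1},{"translation":[0,0,0],"twist":[0,0,0],"grip":-1},{"translation":[0,0,0],"twist":[0,0,0],"grip":-1},{"translation":[0,0,0],"twist":[0,0,0],"grip":-1},{"translation":[0,0,0],"twist":[0,0,0],"grip":-1},{"translation":[0,0,-20],"twist":[0,0,0],"grip":-1},{"translation":[0,0,-35],"twist":[0,0,0],"grip":-1},{"translation":[0,0,-35],"twist":[0,0,0],"grip":-1},{"translation":[0,0,-35],"twist":[0,0,0],"grip":-1},{"translation":[0,0,0],"twist":[0,0,0],"grip":-1}]' 35;  python3 -c "
from go import *
go(534,-86,150,0)"
```

```text
t: 14.3
tool_pos: [0.537, -0.3748, 0.029]
orientation: [2.736, 1.534, 0.001]
force: [0.6, 0.5, 0.1]
opening: 0.0257
t: 15.3
tool_pos: [0.5321, -0.3706, 0.1489]
orientation: [-2.731, -1.531, 0.009]
force: [0.7, -1.1, -4.2]
opening: 0.016
t 15.30 p [ 532.1 -370.6  148.9] yaw -31.44 open 16.0 F [ 0.7 -1.1 -4.2] q6 -0.14
shift now-axes [ 243.8 -146.8    0.7] | in target axes [284.6   1.9  -1.1] | turn [-0.0115 -0.0035 -0.5488]
```

```bash
python3 -m pendant '[{"translation":[25,-15,0],"twist":[0,0,0],"grip":-1},{"translation":[36,-22,0],"twist":[0,0,0],"grip":-1},{"translation":[36,-22,0],"twist":[0,0,0],"grip":-1},{"translation":[36,-22,0],"twist":[0,0,0],"grip":-1},{"translation":[36,-22,0],"twist":[0,0,0],"grip":-1},{"translation":[36,-22,0],"twist":[0,0,0],"grip":-1},{"translation":[30,-18,0],"twist":[0,0,0],"grip":-1},{"translation":[0,0,0],"twist":[-0.01,0,-0.13],"grip":-1},{"translation":[0,0,0],"twist":[0,0,-0.13],"grip":-1},{"translation":[0,0,0],"twist":[0,0,-0.13],"grip":-1}]' 35;  python3 -c "
from go import *
go(534,-86,110,0)"
```

```text
t: 16.3
tool_pos: [0.5184, -0.0805, 0.1214]
orientation: [-2.359, -2.028, 0.024]
force: [-0.1, -0.1, -5.8]
opening: 0.0158
t 16.30 p [518.4 -80.5 121.4] yaw -8.61 open 15.8 F [-0.1 -0.1 -5.8] q6 -0.11
shift now-axes [-3.2 16.6 10.8] | in target axes [-5.5 15.6 11.4] | turn [-0.0323 -0.0105 -0.1504]
```

```bash
python3 -m pendant '[{"translation":[0,0,0],"twist":[-0.03,-0.01,-0.14],"grip":-1},{"translation":[-3,8,0],"twist":[0,0,0],"grip":-1},{"translation":[-2,8,0],"twist":[0,0,0],"grip":-1},{"translation":[0,0,5],"twist":[0,0,0],"grip":-1},{"translation":[0,0,5],"twist":[0,0,0],"grip":-1},{"translation":[0,0,0],"twist":[0,0,0],"grip":-1},{"translation":[0,0,0],"twist":[0,0,0],"grip":-1},{"translation":[0,0,0],"twist":[0,0,0],"grip":-1},{"translation":[0,0,0],"twist":[0,0,0],"grip":-1},{"translation":[0,0,0],"twist":[0,0,0],"grip":-1}]' 35;  python3 -c "
from go import *
go(534,-86,75,0)"
```

```text
t: 17.3
tool_pos: [0.5299, -0.0846, 0.0993]
orientation: [-2.226, -2.196, 0.014]
force: [0.3, 0.9, -4.7]
opening: 0.0157
t 17.30 p [529.9 -84.6  99.3] yaw -0.76 open 15.7 F [ 0.3  0.9 -4.7] q6 -0.24
shift now-axes [-1.5  4.6 24.2] | in target axes [-1.4  4.1 24.3] | turn [-0.0171 -0.0041 -0.0134]
```

```bash
python3 -m pendant '[{"translation":[-1,4,0],"twist":[-0.017,-0.004,-0.013],"grip":-1},{"translation":[0,0,6],"twist":[0,0,0],"grip":-1},{"translation":[0,0,6],"twist":[0,0,0],"grip":-1},{"translation":[0,0,6],"twist":[0,0,0],"grip":-1},{"translation":[0,0,5],"twist":[0,0,0],"grip":-1},{"translation":[0,0,0],"twist":[0,0,0],"grip":-1},{"translation":[0,0,0],"twist":[0,0,0],"grip":-1},{"translation":[0,0,0],"twist":[0,0,0],"grip":-1},{"translation":[0,0,0],"twist":[0,0,0],"grip":-1},{"translation":[0,0,0],"twist":[0,0,0],"grip":-1}]' 35;  python3 - <<'E'
from go import *
go(534,-86,42,0)
q,_=snap("scene","scene4")
cv2.imwrite("pics/h4.png",cv2.resize(q[120:225,200:330,::-1],None,fx=5.6,fy=5.6,interpolation=cv2.INTER_CUBIC))
E
```

```text
t: 18.3
tool_pos: [0.5342, -0.0857, 0.0743]
orientation: [2.22, 2.221, 0.002]
force: [-0.5, -0.4, -5.8]
opening: 0.0157
t 18.30 p [534.2 -85.7  74.3] yaw 0.05 open 15.7 F [-0.5 -0.4 -5.8] q6 -0.25
shift now-axes [-0.3 -0.3 32.3] | in target axes [-0.3 -0.2 32.3] | turn [0.0017 0.0003 0.0008]
```

View pics/h4.png

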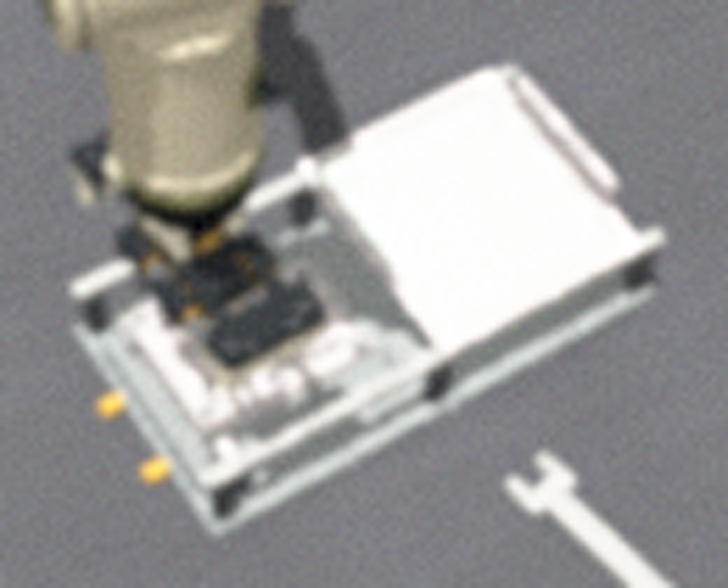

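The wide casting hangs level over its place, with its plate just above the pocket. Lowering it gently.

```bash
python3 -m pendant '[{"translation":[0,0,5],"twist":[0,0,0],"grip":-1},{"translation":[0,0,5],"twist":[0,0,0],"grip":-1},{"translation":[0,0,4],"twist":[0,0,0],"grip":-1},{"translation":[0,0,3],"twist":[0,0,0],"grip":-1},{"translation":[0,0,3],"twist":[0,0,0],"grip":-1},{"translation":[0,0,0],"twist":[0,0,0],"grip":-1},{"translation":[0,0,0],"twist":[0,0,0],"grip":-1},{"translation":[0,0,0],"twist":[0,0,0],"grip":-1},{"translation":[0,0,0],"twist":[0,0,0],"grip":-1},{"translation":[0,0,0],"twist":[0,0,0],"grip":-1}]' 35;  python3 -c "
from go import *
go(534,-86,42,0)"
```

```text
t: 19.35
tool_pos: [0.5344, -0.0857, 0.0526]
orientation: [2.22, 2.221, 0.002]
force: [-0.3, -0.6, -5.3]
opening: 0.0156
t 19.35 p [534.4 -85.7  52.6] yaw 0.04 open 15.6 F [-0.3 -0.6 -5.3] q6 -0.25
shift now-axes [-0.3 -0.4 10.6] | in target axes [-0.3 -0.4 10.6] | turn [0.0019 0.0003 0.0007]
```

```bash
python3 -m pendant '[{"translation":[0,0,4],"twist":[0,0,0],"grip":-1},{"translation":[0,0,3],"twist":[0,0,0],"grip":-1},{"translation":[0,0,2],"twist":[0,0,0],"grip":-1},{"translation":[0,0,0],"twist":[0,0,0],"grip":-1},{"translation":[0,0,0],"twist":[0,0,0],"grip":0},{"translation":[0,0,0],"twist":[0,0,0],"grip":0},{"translation":[0,0,0],"twist":[0,0,0],"grip":0},{"translation":[0,0,0],"twist":[0,0,0],"grip":0},{"translation":[0,0,0],"twist":[0,0,0],"grip":0},{"translation":[0,0,0],"twist":[0,0,0],"grip":0}]' 35;  python3 -c "
from go import *
go(534,-86,42,0)"
```

```text
t: 20.35
tool_pos: [0.538, -0.0866, 0.0467]
orientation: [2.215, 2.216, 0.008]
force: [-0.6, 1.0, -0.2]
opening: 0.0463
t 20.35 p [538.  -86.6  46.7] yaw 0.04 open 46.3 F [-0.6  1.  -0.2] q6 -0.25
shift now-axes [ 0.7 -4.   4.7] | in target axes [ 0.6 -4.   4.7] | turn [0.0093 0.0022 0.0007]
```

```bash
python3 -m pendant '[{"translation":[0,0,-25],"twist":[0,0,0],"grip":0},{"translation":[0,0,-45],"twist":[0,0,0],"grip":0},{"translation":[25,0,-40],"twist":[0,0,0],"grip":-1},{"translation":[45,0,0],"twist":[0,0,0],"grip":-1},{"translation":[48,0,0],"twist":[0,0,0],"grip":-1},{"translation":[48,0,0],"twist":[0,0,0],"grip":-1},{"translation":[48,0,0],"twist":[0,0,0],"grip":-1},{"translation":[48,0,0],"twist":[0,0,0],"grip":-1},{"translation":[48,0,0],"twist":[0,0,0],"grip":-1},{"translation":[45,0,0],"twist":[0,0,0],"grip":-1}]' 35
python3 - <<'E'
from go import *
from meas import *
go(534,245,88,0)
p,d=snap("top","top5"); X=cloud("top",d)
cv2.imwrite("pics/h5.png",cv2.resize(p[170:250,165:285,::-1],None,fx=6,fy=6,interpolation=cv2.INTER_CUBIC))
P=X[185:245,215:280].reshape(-1,3)*1000
for nm,a,b in(("narrow",-35,20),("wide",-120,-55)):
    k=P[(abs(P[:,0]-534)<60)&(P[:,1]<b)&(P[:,1]>a)]
    r=k[(k[:,2]>54)&(k[:,2]<80)]; print(nm,len(r),r.mean(0).round(1),rect(r/1000)[:3])
    for x0 in(495,515,550,570): 
        for y0 in ((-20,5) if nm=="narrow" else (-105,-70)):
            s=k[(abs(k[:,0]-x0)<8)&(abs(k[:,1]-y0)<10)&(k[:,2]<50)&(k[:,2]>0)]; print((x0,y0),len(s),np.median(s[:,2]).round(1),end=" ")
    print()
E
```

```text
t: 21.35
tool_pos: [0.539, 0.2761, 0.1633]
orientation: [2.225, 2.202, 0.015]
force: [1.2, 0.6, -0.3]
opening: 0.0001
t 21.35 p [539.  276.1 163.3] yaw -0.59 open 0.1 F [ 1.2  0.6 -0.3] q6 0.40
shift now-axes [-31.1  -5.8  75.3] | in target axes [-31.1  -5.   75.3] | turn [ 0.0149  0.001  -0.0103]
narrow 43 [532.1 -11.6  62. ] (array([531.55987549, -11.32560921]), (13.829118728637695, 31.701499938964844), 0.6845201849937439)
(495, -20) 24 33.3 (495, 5) 25 33.1 (515, -20) 20 34.3 (515, 5) 21 33.1 (550, -20) 20 31.9 (550, 5) 20 32.3 (570, -20) 20 31.8 (570, 5) 25 32.6 
wide 50 [533.  -85.1  63.1] (array([532.28338623, -85.29880524]), (13.564326286315918, 38.76784896850586), 0.966916024684906)
(495, -105) 26 33.4 (495, -70) 22 34.5 (515, -105) 26 34.6 (515, -70) 20 32.7 (550, -105) 25 33.7 (550, -70) 19 33.6 (570, -105) 22 34.1 (570, -70) 20 34.2
```

View pics/h5.png

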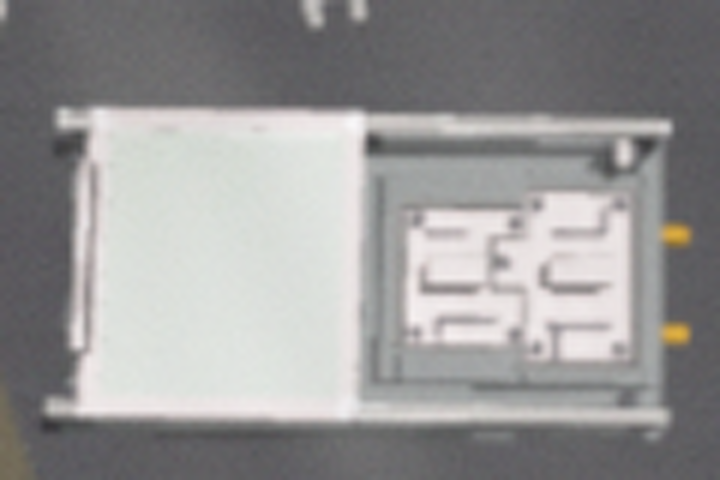

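Both castings are flush (plates at 33–34 mm) with the tongue in the notch. Now the fingers go down behind the lip.

```bash
python3 -m pendant '[{"translation":[-8,-5,12],"twist":[0.015,0,-0.01],"grip":-1},{"translation":[-8,0,12],"twist":[0,0,0],"grip":-1},{"translation":[-8,0,12],"twist":[0,0,0],"grip":-1},{"translation":[0,0,12],"twist":[0,0,0],"grip":-1},{"translation":[0,0,12],"twist":[0,0,0],"grip":-1},{"translation":[0,0,12],"twist":[0,0,0],"grip":-1},{"translation":[0,0,0],"twist":[0,0,0],"grip":-1},{"translation":[0,0,0],"twist":[0,0,0],"grip":-1},{"translation":[0,0,0],"twist":[0,0,0],"grip":-1},{"translation":[0,0,0],"twist":[0,0,0],"grip":-1}]' 35;  python3 -c "
from go import *
go(534,212,86,0)"
```

```text
t: 22.4
tool_pos: [0.5318, 0.254, 0.0831]
orientation: [-2.217, -2.22, 0.004]
force: [0.9, -0.3, -0.0]
opening: 0.0004
t 22.40 p [531.8 254.   83.1] yaw 0.07 open 0.4 F [ 0.9 -0.3 -0. ] q6 0.35
shift now-axes [-42.    2.1  -2.9] | in target axes [-42.    2.2  -2.9] | turn [-0.0043 -0.001   0.0013]
```

```bash
python3 -m pendant '[{"translation":[-14,0,0],"twist":[0,0,0],"grip":-1},{"translation":[-14,1,-1],"twist":[0,0,0],"grip":-1},{"translation":[-8,1,0],"twist":[0,0,0],"grip":-1},{"translation":[-8,0,0],"twist":[0,0,0],"grip":-1},{"translation":[-10,0,0],"twist":[0,0,0],"grip":-1},{"translation":[-14,0,0],"twist":[0,0,0],"grip":-1},{"translation":[-14,0,0],"twist":[0,0,0],"grip":-1},{"translation":[-14,0,0],"twist":[0,0,0],"grip":-1},{"translation":[-14,0,0],"twist":[0,0,0],"grip":-1},{"translation":[-14,0,0],"twist":[0,0,0],"grip":-1}]' 35;  python3 -c "
from go import *
go(534,52,86,0)"
```

```text
t: 23.4
tool_pos: [0.5347, 0.1213, 0.0861]
orientation: [-2.216, -2.222, -0.002]
force: [-1.1, 2.9, 0.5]
opening: 0.0005
t 23.40 p [534.7 121.3  86.1] yaw 0.16 open 0.5 F [-1.1  2.9  0.5] q6 0.12
shift now-axes [-69.3  -0.9  -0.2] | in target axes [-69.3  -0.7   0.1] | turn [-0.0016 -0.0035  0.0028]
```

```bash
python3 -m pendant '[{"translation":[-12,0,0],"twist":[0,0,0],"grip":-1},{"translation":[-10,0,0],"twist":[0,0,0],"grip":-1},{"translation":[-8,0,0],"twist":[0,0,0],"grip":-1},{"translation":[-6,0,0],"twist":[0,0,0],"grip":-1},{"translation":[-6,0,0],"twist":[0,0,0],"grip":-1},{"translation":[-6,0,0],"twist":[0,0,0],"grip":-1},{"translation":[-6,0,0],"twist":[0,0,0],"grip":-1},{"translation":[-4,0,0],"twist":[0,0,0],"grip":-1},{"translation":[0,0,0],"twist":[0,0,0],"grip":-1},{"translation":[0,0,0],"twist":[0,0,0],"grip":-1}]' 35;  python3 -c "
from go import *
go(534,52,86,0)"
```

```text
t: 24.4
tool_pos: [0.5349, 0.0562, 0.0858]
orientation: [-2.218, -2.22, -0.001]
force: [-1.1, 1.8, 0.9]
opening: 0.0003
t 24.40 p [534.9  56.2  85.8] yaw 0.06 open 0.3 F [-1.1  1.8  0.9] q6 0.01
shift now-axes [-4.2 -0.9 -0.2] | in target axes [-4.2 -0.9 -0.2] | turn [-0.0017 -0.0029  0.001 ]
```

```bash
python3 -m pendant '[{"translation":[-4,0,0],"twist":[0,0,0],"grip":-1},{"translation":[-4,0,0],"twist":[0,0,0],"grip":-1},{"translation":[-4,0,0],"twist":[0,0,0],"grip":-1},{"translation":[-3,0,0],"twist":[0,0,0],"grip":-1},{"translation":[0,0,0],"twist":[0,0,0],"grip":-1},{"translation":[0,0,0],"twist":[0,0,0],"grip":-1},{"translation":[0,0,0],"twist":[0,0,0],"grip":-1},{"translation":[0,0,0],"twist":[0,0,0],"grip":-1},{"translation":[0,0,0],"twist":[0,0,0],"grip":-1},{"translation":[0,0,0],"twist":[0,0,0],"grip":-1}]' 35;  python3 -c "
from go import *
go(534,52,86,0)"
```

```text
t: 25.4
tool_pos: [0.5349, 0.0563, 0.0861]
orientation: [-2.201, -2.215, -0.029]
force: [0.5, 1.9, -0.4]
opening: 0.0005
t 25.40 p [534.9  56.3  86.1] yaw 0.37 open 0.5 F [ 0.5  1.9 -0.4] q6 -0.02
shift now-axes [-4.3 -1.  -0.1] | in target axes [-4.3 -0.9  0.1] | turn [-0.0005 -0.0263  0.0065]
```

```bash
python3 -m pendant '[{"translation":[-8,0,0],"twist":[0,0.025,-0.006],"grip":-1},{"translation":[-10,0,0],"twist":[0,0,0],"grip":-1},{"translation":[-12,0,0],"twist":[0,0,0],"grip":-1},{"translation":[-12,0,0],"twist":[0,0,0],"grip":-1},{"translation":[-12,0,0],"twist":[0,0,0],"grip":-1},{"translation":[-12,0,0],"twist":[0,0,0],"grip":-1},{"translation":[-12,0,0],"twist":[0,0,0],"grip":-1},{"translation":[-12,0,0],"twist":[0,0,0],"grip":-1},{"translation":[-12,0,0],"twist":[0,0,0],"grip":-1},{"translation":[-12,0,0],"twist":[0,0,0],"grip":-1}]' 35;  python3 -c "
from go import *
go(534,52,86,0)"
```

```text
t: 26.4
tool_pos: [0.5348, 0.0416, 0.0875]
orientation: [-2.062, -2.145, -0.228]
force: [-4.4, 57.1, 17.8]
opening: 0.0005
t 26.40 p [534.8  41.6  87.5] yaw 2.24 open 0.5 F [-4.4 57.1 17.8] q6 -0.27
shift now-axes [ 9.8 -0.4  3.7] | in target axes [10.4 -0.8  1.5] | turn [-0.0038 -0.2192  0.039 ]
```

Moved 15 mm further and hit a hard stop. Backing off and checking.

```bash
python3 -m pendant '[{"translation":[10,0,0],"twist":[0,-0.05,0.01],"grip":-1},{"translation":[12,0,0],"twist":[0,-0.05,0.01],"grip":-1},{"translation":[15,0,0],"twist":[0,-0.05,0.01],"grip":-1},{"translation":[20,0,0],"twist":[0,-0.05,0],"grip":-1},{"translation":[20,0,0],"twist":[0,0,0],"grip":-1},{"translation":[20,0,-20],"twist":[0,0,0],"grip":-1},{"translation":[20,0,-30],"twist":[0,0,0],"grip":-1},{"translation":[40,0,-40],"twist":[0,0,0],"grip":-1},{"translation":[45,0,0],"twist":[0,0,0],"grip":-1},{"translation":[45,0,0],"twist":[0,0,0],"grip":-1}]' 35
python3 - <<'E'
from go import *
from meas import *
go(534,300,170,0)
p,d=snap("top","top6"); X=cloud("top",d)
cv2.imwrite("pics/h6.png",cv2.resize(p[170:250,165:285,::-1],None,fx=6,fy=6,interpolation=cv2.INTER_CUBIC))
P=X[175:250,160:290].reshape(-1,3)*1000
k=P[(P[:,2]>85)&(P[:,2]<112)&(abs(P[:,0]-534)<60)&(P[:,1]<90)]; print("lip",len(k),rect(k/1000)[:3])
k=P[(P[:,2]>50)&(P[:,2]<85)&(abs(P[:,0]-534)<70)&(P[:,1]<180)]; print("guard y",np.percentile(k[:,1],[0,1,50,99,100]).round(1),np.median(k[:,2]))
E
```

```text
t: 27.4
tool_pos: [0.534, 0.2847, 0.1866]
orientation: [-2.217, -2.217, -0.007]
force: [0.2, 0.4, -0.9]
opening: 0.0005
t 27.40 p [534.  284.7 186.6] yaw 0.01 open 0.5 F [ 0.2  0.4 -0.9] q6 0.40
shift now-axes [15.1  0.  16.7] | in target axes [15.3  0.  16.6] | turn [-0.0015 -0.0079  0.0001]
lip 64 (array([501.98455811, -17.37393188]), (173.66854858398438, 89.56751251220703), 54.09592056274414)
guard y [-128.8 -128.5  -51.7   24.5   31. ] 74.5063298975368
```

View pics/h6.png

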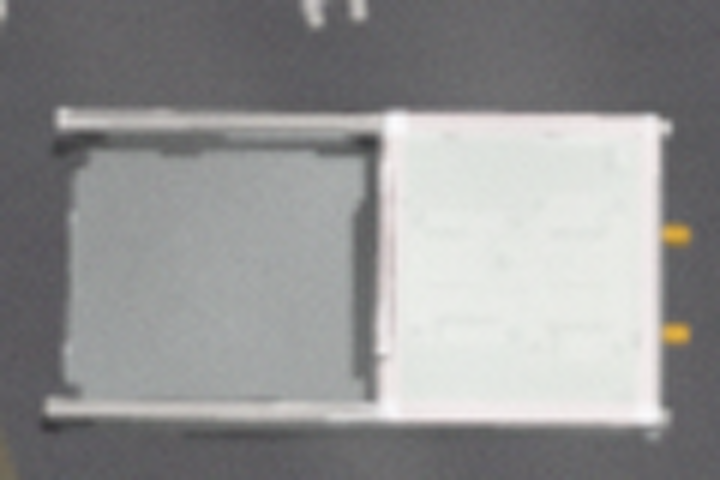

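The guard is shut: its edges are at fixture y ≈ −80 and +80, symmetric about the pocket. I'll check that the bystanders haven't moved, then hand in.

Run:
```python
from h import *
a=np.load("pics/top0.npz")["p"].astype(int); b=np.load("pics/top6.npz")["p"].astype(int)
for n,(u,v,w,h) in dict(can=(305,145,35,35),dish=(138,155,32,32),wrench=(208,128,24,50),purple=(320,240,42,42),green=(364,234,40,40)).items():
    print(n,(abs(a-b)[v:v+h,u:u+w].max(2)>45).sum())
robot.close_job()
```

```text
can 0
dish 164
wrench 0
purple 0
green 0
the job is handed in; nothing more can be done
```

Run:
```python
from h import *
a=np.load("pics/top0.npz")["p"][145:215,125:185,::-1]; b=np.load("pics/top6.npz")["p"][145:215,125:185,::-1]; c=np.load("pics/top3.npz")["p"][145:215,125:185,::-1]
cv2.imwrite("pics/dish.png",cv2.resize(np.hstack([a,c,b]),None,fx=4,fy=4))
```

```text
(no output)
```

View pics/dish.png

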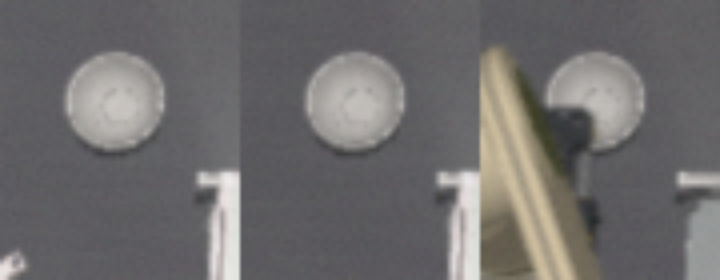

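Both castings are in the pocket, the guard is shut over them, and I handed the job in at about 27.4 s of the 72 s allowed. No verdict is reported.

**What I did:** I placed the narrow casting first, then the wide one with its tongue in the narrow one's notch. I then pushed the guard shut with closed fingers and drew the arm back clear.

**What the last checks showed:**
- **Castings:** measured just before the guard closed, the plates were at about 32–34.5 mm (rim 34 mm) and the rib tops at 62–63 mm (nominal 64 mm).
- **Guard:** it moved about 172 mm to a hard stop, and its edges measured fixture y ≈ −80 and +80 mm. That fits an opening of 0, but I inferred it from the camera; there is no joint reading. I could not see the latch itself.
- **Lip measurement:** my separate position check on the guard lip failed, because other objects got into the mask.
- **Push force:** the first push stalled on the latch. The second was firmer than needed: the wrist force read 57 N at its end, against the 120 N limit, pressing with the fingertips.
- **Other objects:** the can, wrench and both look-alikes were unchanged between the first and last pictures. The dish differed, but only because the arm hid part of it. The visible part is where it was.

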